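Step the sample dish under the pointer

TASK

At the grain inspection bench, take the upright black knob of the x-y slide stage and slide the carrier so that the middle of the square cup stands under the fixed pointer, and keep it still there for about a second. Then slide on until the middle of the large round cup stands under the pointer, let go of the knob and leave it there.

Things in the scene. Friction and masses are not known exactly. Their poses are not given: they have to be found in the camera images.
- knob (a point): Middle of the grip of the upright black knob by which the carrier is slid: round, 26 mm across, 42 mm tall, top 112 mm above the bench, this point 21 mm below its top; under it a thin stem of 28 mm. It stands on a tongue of the carrier, 125 mm from the dish's centre, on the robot's side. Axes as the stage's. It does not turn.
- pointer_tip (a point): Lower tip of the fixed pointer, a dark steel needle on a thin level arm from a post on the stage's left side. The tip is 64 mm above the bench, 7 mm above the cup rims; arm and post reach no higher than 100 mm. Fixed to the stage base.
- square_cup (a point): Middle of the mouth of the only square cup (28 x 28 mm, 10 mm tall, white), rim 57 mm above the bench. It is one of four cups on the round grey dish (132 mm across), their middles 40 mm from its centre, a quarter turn apart. The dish may lie at any rotation on the carrier, moves with it and does not turn.
- large_cup (a point): Middle of the mouth of the large round cup (36 mm across, 10 mm tall, white) on the same dish, rim 57 mm above the bench, a quarter turn anticlockwise (from above) from the square cup. The two small round cups (18 mm) are not wanted.
- stage: The stage's white base, 370 x 300 mm; origin on the bench below the pointer tip, x away from the knob, y left, z up; turned up to 0.35 rad. On crossed level slides it bears the aluminium carrier with dish and knob: travel 138 mm along x, 100 mm along y, enough for every cup; it never turns and stays where left; 1.5 N and slight drag per slide.

How it is judged:
By the outcome, as a careful person would: the job done as asked, in the order asked, and still so for the second after the job is handed in, with the robot touching nothing.
It also fails if it takes over 32 s, if anything falls off the work surface, if the arm or the gripper's body presses on something with over 40 N, if the wrist force passes 120 N, or if a joint passes its speed limit or range.

ROBOT

A 7-joint arm with a two-finger parallel gripper is mounted at the origin on the work surface. World frame = base frame: x ahead of the robot, y to its left, z up, the work surface at z = 0. Lengths are in m, angles in degrees, forces in N, time in s.
With the tool pointing down it reaches from about 0.425 to 0.875 m from the base axis. Payload 4.7 kg.
Tool frame: the origin (TCP) lies midway between the tips of the shut fingers; the grasp point (between the pads) lies 19 mm behind it (env.tcp_to_grasp is the distance from the TCP to the grasp point, in m); z points along the fingers, x is the direction in which the jaws open and shut, and the axes are right-handed (so a half turn about z gives the same grasp; the last joint's range is limited). The gripper opens to 87 mm and grips with 3 to 60 N. Pads are 19 mm wide; open, the fingers measure 117 mm over their backs; the gripper's body (75 mm by 190 mm) begins 51 mm behind the grasp point.
Start: joints at [-67.202, 18.392, -4.016, 83.108, 1.295, 78.541, -3.26], TCP at [0.243, 0.603, 0.223] pointing down, gripper open.
Joint ranges: [-163.93, 163.93], [-17.29, 119.83], [-79.2, 71.16], [3.27, 140.29], [-89.18, 269.18], [5.43, 117.66], [-154.24, 154.24]. Speed limits (degrees/s): [147.25, 147.25, 180, 180, 180, 180, 180].

INTERFACE

Orientations are given as [roll, pitch, yaw] about the fixed x, y, z axes, in that order (R = Rz(yaw) Ry(pitch) Rx(roll)).
In Python, from cell import env, viewer gives the robot as it stands.
- The arm moves only by the shell command python3 -m pendant 'ROWS' [OPENING] [FORCE]. ROWS is JSON, a list of rows, each a list of 6 numbers: the shift along the tool's x, y, z each as a share of 0.1 m, from -1 to 1, then the turn, a rotation vector about the tool's x, y, z each as a share of 90 degrees, from -1 to 1. A call has exactly 8 rows; each row is the pose to reach, as a shift and turn from the pose commanded when the call began, along the tool's axes at that moment; what a row does not reach only later rows make up. A row lasts 1/8 s, in which the tool goes at most 62.5 mm and 10.7 degrees, less where a joint would pass 70% of its speed; a pose out of reach is approached as far as the arm can. A call with a number of a shift or a turn outside -1 to 1 is refused whole. A call with a gripper value outside its range is refused whole. OPENING is the finger opening in mm, from 0 to 87, set as the call begins (- or left out, the last holds). The fingers move at their own pace and stop on an object; FORCE is the grip in N (left out, the last holds). Time passes only in rows, so rows that repeat a pose let the fingers close, or fill a call up. It gives the time, the measured TCP pose, the force and the opening at its end, in the units of the state.
- env.get_obs(): the state, without advancing time (a new reading comes with each control period).
- viewer.read_camera(name): name is "scene" or "side" or "wrist"; returns a dict with "frame" (420x560x3 uint8, red, green, blue), "fx", "fy", "cx", "cy" (pixels), "view" (4x4, takes a point from world to camera coordinates); the wrist camera has in their place "hand_eye" (4x4, takes a point from camera to tool coordinates, whose origin is the TCP and whose axes are the tool frame's). Camera axes: x right, y down, z forward; pixel columns grow to the right and rows downward; lengths in m; the calibration is good to about 2 mm. The wrist camera is an equidistant fisheye: a pixel r from the principal point sees the ray r / f radians off the axis. A picture is of the moment at which its call begins: read the wrist's pose just before it. There is no depth.
- env.sign_off(): hands the job in, once; it reports no verdict.
The state is a dict: "time_s": time; "qpos": joint angles; "joint_velocities": joint speeds; "effort": joint torques, N m; "tool_pos": TCP position; "tool_rot": TCP orientation; "force": force on the tool from outside, world axes, zero at the start; "wrist_torque": the same for the moment, N m; "grip_width": finger opening in m.
Only numpy, scipy, OpenCV 4.12 (cv2) and the standard library are available. Lean on these libraries where they do the work, as an engineer would, in place of code of your own. Each camera call takes 0.05 s, during which the arm holds its last target.

## Working session

There is one attempt and no reset: what is moved stays moved. The work goes in short steps, Python scripts to look and compute and a shell command to move; the robot and the scene stay as the last step left them, time stands still between calls to the robot, and variables do not carry over. Pictures are saved under pics/ and viewed, and the job is handed in when it is done.

```bash
ls; mkdir -p pics
cat > h.py <<'E'
import numpy as np, cv2, json
from cell import env, viewer
from scipy.spatial.transform import Rotation as R
def grab(n,tag):
    o=env.get_obs(); c=viewer.read_camera(n)
    cv2.imwrite(f'pics/{tag}.png',c['frame'][:,:,::-1])
    d={k:np.array(v).tolist() for k,v in c.items() if k!='frame'}
    d['tool_pos']=np.array(o['tool_pos']).tolist(); d['tool_rot']=np.array(o['tool_rot']).tolist()
    d['wrist']=(n=='wrist')
    json.dump(d,open(f'pics/{tag}.json','w')); return c['frame'],d
def load(tag): return cv2.imread(f'pics/{tag}.png')[:,:,::-1],json.load(open(f'pics/{tag}.json'))
def ray(d,u,v):
    x=(u-d['cx'])/d['fx']; y=(v-d['cy'])/d['fy']
    if d['wrist']:
        r=np.hypot(x,y); s=np.sin(r)/r if r>1e-9 else 1
        dc=np.array([x*s,y*s,np.cos(r)])
        T=np.eye(4);T[:3,:3]=R.from_euler('xyz',d['tool_rot'],degrees=True).as_matrix();T[:3,3]=d['tool_pos']
        M=T@np.array(d['hand_eye'])
    else:
        dc=np.array([x,y,1.]); M=np.linalg.inv(np.array(d['view']))
    w=M[:3,:3]@dc; return M[:3,3],w/np.linalg.norm(w)
def plane(d,u,v,z):
    p,w=ray(d,u,v); return p+w*(z-p[2])/w[2]
def tri(rs):
    A=np.zeros((3,3));b=np.zeros(3)
    for p,w in rs:
        P=np.eye(3)-np.outer(w,w);A+=P;b+=P@p
    X=np.linalg.solve(A,b); return X,[np.linalg.norm((np.eye(3)-np.outer(w,w))@(X-p)) for p,w in rs]
def project(d,X):
    X=np.asarray(X,float)
    if d['wrist']:
        T=np.eye(4);T[:3,:3]=R.from_euler('xyz',d['tool_rot'],degrees=True).as_matrix();T[:3,3]=d['tool_pos']
        M=np.linalg.inv(T@np.array(d['hand_eye']))
    else: M=np.array(d['view'])
    c=M[:3,:3]@X+M[:3,3]
    if d['wrist']:
        th=np.arctan2(np.hypot(c[0],c[1]),c[2]);k=th/np.hypot(c[0],c[1])
        return d['fx']*c[0]*k+d['cx'],d['fy']*c[1]*k+d['cy']
    return d['fx']*c[0]/c[2]+d['cx'],d['fy']*c[1]/c[2]+d['cy']
E
python3 - <<'E'
from h import *
print(env.get_obs())
for n in('scene','side','wrist'):
    f,d=grab(n,n+'0'); print(n,{k:np.round(v,3).tolist() for k,v in d.items()})
E
```

```text
pics
{'time_s': 0.0, 'qpos': array([-67.19954754,  18.43827963,  -4.01666359,  83.17633159,
         1.29586336,  78.54082725,  -3.26089838]), 'joint_velocities': array([ 0.03747612,  0.06064957, -0.00096765, -0.00762663, -0.07821631,
        0.10864137,  0.04486233]), 'effort': array([-9.12728847e-04, -4.91280699e+01, -4.04431326e-01, -3.12529743e+01,
       -6.41001854e-02,  4.35573875e-02,  1.97236700e-04]), 'tool_pos': array([0.24324557, 0.60215931, 0.22145799]), 'tool_rot': array([1.79993660e+02, 1.10139348e-01, 6.80096710e+01]), 'force': array([-0.21881336, -0.74653413, -0.31680222]), 'wrist_torque': array([ 0.00427333, -0.00024593, -0.00525538]), 'grip_width': 0.08707314029646372}Traceback (most recent call last):
  File "<stdin>", line 4, in <module>
    return _wrapfunc(a, 'round', decimals=decimals, out=out)
    return _wrapit(obj, method, *args, **kwds)
    result = getattr(arr, method)(*args, **kwds)
numpy._core._exceptions._UFuncOutputCastingError: Cannot cast ufunc 'multiply' output from dtype('float64') to dtype('bool') with casting rule 'same_kind'
```

Run:
```python
from h import *
for n in('side','wrist'):
    f,d=grab(n,n+'0')
for n in('scene','side','wrist'):
    print(load(n+'0')[1])
```

```text
{'fx': 469.4564651784572, 'fy': 469.4564651784572, 'cx': 281.0244692788203, 'cy': 201.7363067601039, 'view': [[0.1296338491178977, 0.9914473054007182, 0.01507666330899904, -0.15358042981397899], [0.8195446206317124, -0.09857342098773708, -0.5644731131492419, -0.48722188858135235], [-0.5581591887235222, 0.08553082069306453, -0.8253137577643244, 1.0689427176847865], [0.0, 0.0, 0.0, 1.0]], 'tool_pos': [0.24324557043510656, 0.6021593094043679, 0.22145799497884178], 'tool_rot': [179.9936604424988, 0.11013934773647648, 68.00967098185428], 'wrist': False}
{'fx': 494.8539223257073, 'fy': 494.8539223257073, 'cx': 285.649994398413, 'cy': 208.60268626861054, 'view': [[-0.771620497024188, -0.636045729541684, 0.0069020651932718375, 0.5408507930965768], [-0.4253284587391908, 0.507859254019899, -0.7491159324783421, 0.3159493357284635], [0.47296671210423424, -0.5809688528984481, -0.6624029598387763, 0.4258603225094382], [0.0, 0.0, 0.0, 1.0]], 'tool_pos': [0.2432503523482553, 0.6022010417863601, 0.22150741467236687], 'tool_rot': [179.99457951986798, 0.104438025406383, 68.01084403449097], 'wrist': False}
{'fx': 325.19226210127806, 'fy': 325.19226210127806, 'cx': 279.89786470523205, 'cy': 205.59368743077533, 'hand_eye': [[0.9999997712334461, 0.0006743879856390357, 5.2286696105940414e-05, -0.000639036148164851], [-0.0006625026026509367, 0.9609103858646157, 0.2768587933005103, -0.07573436637173434], [0.00013646741458964016, -0.2768587646045508, 0.9609106128242547, -0.16289488671276134], [0.0, 0.0, 0.0, 1.0]], 'tool_pos': [0.24326186190779564, 0.6022515095853745, 0.22158689272626284], 'tool_rot': [179.99410288825015, 0.09690839558678772, 68.01325901098029], 'wrist': True}
```

View pics/scene0.png

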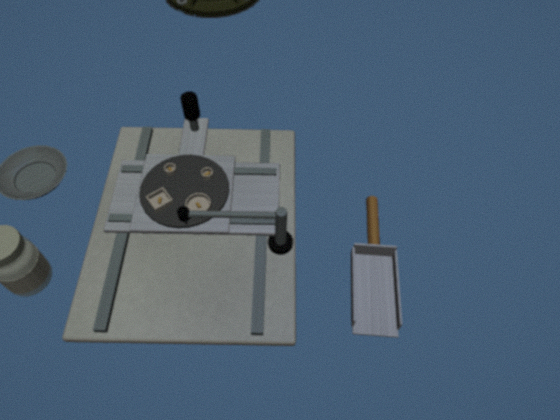

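View pics/side0.png

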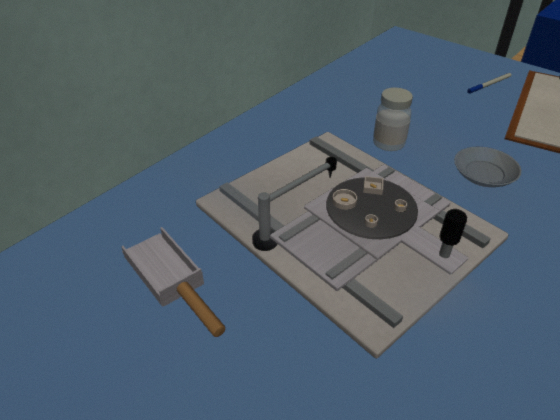

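View pics/wrist0.png

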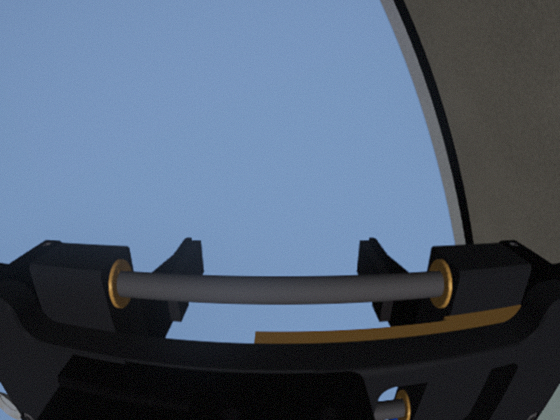

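Scene: knob at about (191,105), dish centre (185,190), square cup (159,199), large cup (197,203), pointer near (184,214). Side: knob at about (454,228), large cup (345,200), square cup (374,186), pointer (332,165). I'll enlarge both crops.

Run:
```python
from h import *
for t,(x,y,w,h) in {'scene0':(120,80,190,170),'side0':(240,140,240,140)}.items():
    f,d=load(t); c=f[y:y+h,x:x+w]; k=800//w if 800//w*h<=600 else 600//h
    c=cv2.resize(c,None,fx=k,fy=k,interpolation=cv2.INTER_CUBIC)
    c=np.clip((c/255.)**0.6*255,0,255).astype(np.uint8)
    cv2.imwrite(f'pics/{t}_c.png',c[:,:,::-1]); print(t,k)
```

```text
scene0 3
side0 3
```

View pics/scene0_c.png

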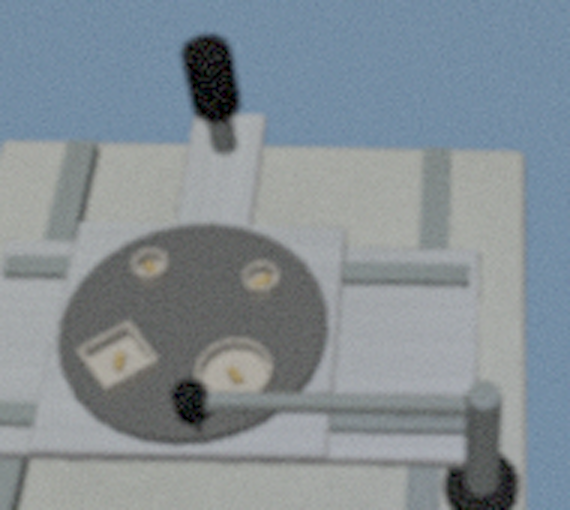

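View pics/side0_c.png

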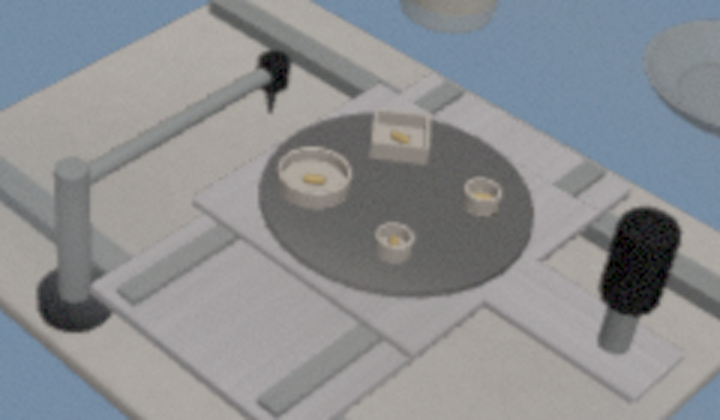

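Run:
```python
from h import *
def show(n,a,b):
    X,e=tri([a,b]);print(n,np.round(X*1e3,1),'res',np.round(np.array(e)*1e3,1));return X
f1,d1=load('scene0');f2,d2=load('side0')
# dark knob blobs
def dark(f,roi):
    g=f.max(2).astype(np.uint8); m=np.zeros_like(g);x0,y0,x1,y1=roi
    m[y0:y1,x0:x1]=(g[y0:y1,x0:x1]<40)*255
    n,l,s,c=cv2.connectedComponentsWithStats(m)
    i=1+np.argmax(s[1:,4]); print(roi,s[i],c[i]); cs=cv2.findContours((l==i).astype(np.uint8),0,2)[0]
    return c[i],cv2.minAreaRect(cs[0])
k1,r1=dark(f1,(170,85,215,130));k2,r2=dark(f2,(430,200,480,260));print(r1,r2)
show('knob',ray(d1,*k1),ray(d2,*k2))
def A(p):return ray(d1,120+(p[0]+.5)/3-.5,80+(p[1]+.5)/3-.5)
def B(p):return ray(d2,240+(p[0]+.5)/3-.5,140+(p[1]+.5)/3-.5)
show('tip',A((203,427)),B((270,112)))
show('large',A((235,367)),B((315,175)))
show('square',A((118,350)),B((402,132)))
show('small1',A((150,262)),B((482,192)))
show('small2',A((261,275)),B((395,236)))
# dish ellipse: dark grey, low saturation
for f,d,roi in((f1,d1,(135,150,235,230)),(f2,d2,(320,170,425,245))):
    hsv=cv2.cvtColor(cv2.GaussianBlur(f,(3,3),0),cv2.COLOR_RGB2HSV);g=hsv[:,:,2]
    x0,y0,x1,y1=roi;m=np.zeros(g.shape,np.uint8)
    m[y0:y1,x0:x1]=((g<90)&(g>35))[y0:y1,x0:x1]*255
    m=cv2.morphologyEx(m,cv2.MORPH_OPEN,np.ones((3,3)))
    cs=max(cv2.findContours(m,0,1)[0],key=cv2.contourArea);h=cv2.convexHull(cs)
    print(cv2.contourArea(cs),cv2.fitEllipse(h))
    P=np.array([plane(d,*p[0],.047)[:2] for p in h]);
    (cx,cy),rr=cv2.minEnclosingCircle((P*1000).astype(np.float32));M=np.c_[2*P,np.ones(len(P))];s=np.linalg.lstsq(M,(P**2).sum(1),rcond=None)[0]
    print('dish',cx,cy,rr,'LS',s[:2]*1e3,np.sqrt(s[2]+s[0]**2+s[1]**2)*1e3)
```

```text
(170, 85, 215, 130) [181  92  18  32 406] [189.99261084 106.10098522]
(430, 200, 480, 260) [440 209  27  37 695] [452.77697842 226.82733813]
((190.32693481445312, 107.63461303710938), (32.359161376953125, 14.904827117919922), 78.69007110595703) ((452.6245422363281, 227.03321838378906), (21.708078384399414, 36.20159912109375), 14.931416511535645)
knob [471.3 -49.5  90.9] res [0.9 0.9]
tip [666.3 -61.   65.2] res [0.8 0.8]
large [628.  -46.4  54.9] res [1.2 1.2]
square [ 612.9 -100.9   56.1] res [1.6 1.6]
small1 [559.8 -86.4  55.5] res [1.2 1.2]
small2 [574.7 -32.2  56.3] res [0.7 0.7]
4534.0 ((188.42530822753906, 193.86155700683594), (76.22401428222656, 98.9030990600586), 98.39561462402344)
dish 603.5498046875 -57.81185531616211 78.51932525634766 LS [599.83858627 -63.39001742] 68.96328139876066
4072.0 ((371.6995544433594, 208.0986785888672), (60.99242401123047, 92.6031494140625), 98.6966552734375)
dish 593.2078857421875 -63.53139877319336 67.35475158691406 LS [593.62070982 -63.14650375] 66.32049662228593
```

Two-view results check out: knob at z 91 mm, pointer tip 65, rims 55–56. Opposite cups are 79 mm apart with both midpoints at (593.9, −66.5), the knob is 124 mm from the dish centre, and the large cup is a quarter turn anticlockwise from the square one. Next I move toward the knob.

```bash
python3 -m pendant '[[-0.12,0.12,0,0,0,0],[-0.25,0.25,0,0,0,0],[-0.37,0.37,0,0,0,0],[-0.5,0.5,0,0,0,0],[-0.62,0.62,0,0,0,0],[-0.75,0.75,0,0,0,0],[-0.87,0.87,0,0,0,0],[-1,1,0,0,0,0]]' 87 30
python3 -m pendant '[[-0.12,0.12,0,0,0,0],[-0.25,0.25,0,0,0,0],[-0.37,0.37,0,0,0,0],[-0.5,0.5,0,0,0,0],[-0.62,0.62,0,0,0,0],[-0.75,0.75,0,0,0,0],[-0.87,0.87,0,0,0,0],[-1,1,0,0,0,0]]'
```

```text
time_s: 1.15
tool_pos: [0.2991, 0.4716, 0.2226]
tool_rot: [-180.0, -0.0, 68.0]
force: [0.4, -0.6, -1.0]
grip_width: 0.0866
time_s: 2.15
tool_pos: [0.3544, 0.3414, 0.2226]
tool_rot: [180.0, -0.0, 68.0]
force: [-0.5, 0.4, 0.2]
grip_width: 0.087
```

```bash
python3 -m pendant '[[-0.12,0.12,0,0,0,0],[-0.25,0.25,0,0,0,0],[-0.37,0.37,0,0,0,0],[-0.5,0.5,0,0,0,0],[-0.62,0.62,0,0,0,0],[-0.75,0.75,0,0,0,0],[-0.87,0.87,0,0,0,0],[-1,1,0,0,0,0]]'
python3 -m pendant '[[-0.12,0.12,0,0,0,0],[-0.25,0.25,0,0,0,0],[-0.37,0.37,0,0,0,0],[-0.5,0.5,0,0,0,0],[-0.62,0.62,0,0,0,0],[-0.75,0.75,0,0,0,0],[-0.87,0.87,0,0,0,0],[-1,1,0,0,0,0]]'
python3 - <<'E'
from h import *
o=env.get_obs();Rm=R.from_euler('xyz',o['tool_rot'],degrees=True).as_matrix()
print(Rm.T@(np.array([.4713,-.0495,.15])-o['tool_pos'])/.1, env.tcp_to_grasp, o['qpos'])
E
```

```text
time_s: 3.15
tool_pos: [0.4097, 0.2112, 0.2226]
tool_rot: [180.0, -0.0, 68.0]
force: [-0.3, -0.5, -1.2]
grip_width: 0.0867
time_s: 4.15
tool_pos: [0.4649, 0.0812, 0.2226]
tool_rot: [-180.0, -0.0, 68.0]
force: [0.1, 0.5, 0.2]
grip_width: 0.0871
[-1.18802776  0.54839457  0.72537544] 0.0187 [-37.28083867  -4.44382965  23.10514061 108.11757054   1.78765356
  75.97267845  53.35434934]
```

```bash
python3 -m pendant '[[-0.12,0.07,0,0,0,0],[-0.25,0.14,0,0,0,0],[-0.37,0.21,0,0,0,0],[-0.5,0.28,0.05,0,0,0],[-0.62,0.35,0.1,0,0,0],[-0.75,0.42,0.15,0,0,0],[-0.87,0.49,0.2,0,0,0],[-1,0.55,0.2,0,0,0]]'
python3 - <<'E'
from h import *
f,d=grab('wrist','wrist1')
o=env.get_obs();Rm=R.from_euler('xyz',o['tool_rot'],degrees=True).as_matrix()
print(Rm.T@(np.array([.4713,-.0495,.0725])-o['tool_pos'])/.1, o['qpos'])
print([np.round(project(d,[.4713,-.0495,z])) for z in(.112,.07)])
E
```

```text
time_s: 5.15
tool_pos: [0.4779, -0.0322, 0.202]
tool_rot: [-180.0, 0.0, 68.0]
force: [0.1, 0.6, -0.2]
grip_width: 0.0868
[-0.16226328 -0.00653106  1.29939146] [-30.9745007   -3.14505817  31.08915399 109.13791121   1.76983821
  73.57585222  67.43434871]
[array([258., 210.]), array([261., 197.])]
```

View pics/wrist1.png

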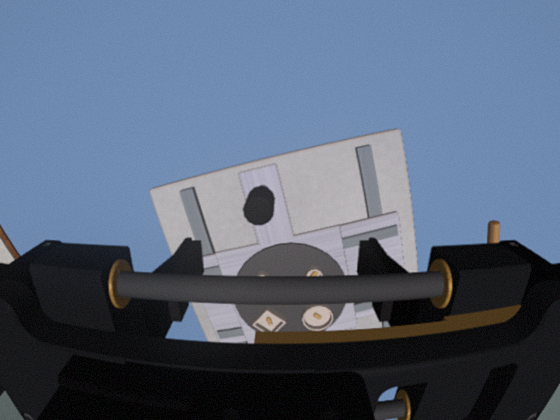

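The wrist view shows the knob at about (259,206), agreeing with the predicted (258,210) top. I descend over it next.

```bash
python3 -m pendant '[[-0.08,0,0.08,0,0,0],[-0.16,-0.01,0.16,0,0,0],[-0.16,-0.01,0.3,0,0,0],[-0.16,-0.01,0.45,0,0,0],[-0.16,-0.01,0.6,0,0,0],[-0.16,-0.01,0.75,0,0,0],[-0.16,-0.01,0.88,0,0,0],[-0.16,-0.01,1,0,0,0]]'
python3 -m pendant '[[0,0,0.1,0,0,0],[0,0,0.2,0,0,0],[0,0,0.28,0,0,0],[0,0,0.3,0,0,0],[0,0,0.3,0,0,0],[0,0,0.3,0,0,0],[0,0,0.3,0,0,0],[0,0,0.3,0,0,0]]'
```

```text
time_s: 6.2
tool_pos: [0.4712, -0.0457, 0.1016]
tool_rot: [-180.0, 0.0, 68.0]
force: [0.1, -0.1, 0.1]
grip_width: 0.087
time_s: 7.2
tool_pos: [0.4714, -0.0457, 0.0728]
tool_rot: [180.0, -0.0, 68.0]
force: [-0.3, -0.3, -0.6]
grip_width: 0.0873
```

```bash
python3 -m pendant '[[0,0,0,0,0,0],[0,0,0,0,0,0],[0,0,0,0,0,0],[0,0,0,0,0,0],[0,0,0,0,0,0],[0,0,0,0,0,0],[0,0,0,0,0,0],[0,0,0,0,0,0]]' 0 35
python3 - <<'E'
from h import *
for n in('scene','side'): grab(n,n+'1')
o=env.get_obs();Rm=R.from_euler('xyz',o['tool_rot'],degrees=True).as_matrix();print(Rm)
print(Rm.T@np.array([53.4,39.9,0])/100)
E
```

```text
time_s: 8.2
tool_pos: [0.4707, -0.0461, 0.0725]
tool_rot: [-180.0, 0.0, 68.0]
force: [-1.2, -1.4, 1.6]
grip_width: 0.0256
[[ 3.74592435e-01  9.27189323e-01 -6.83890002e-04]
 [ 9.27189450e-01 -3.74592665e-01 -2.42351236e-04]
 [-4.80885657e-04 -5.43312655e-04 -9.99999737e-01]]
[ 5.69980951e-01  3.45656625e-01 -4.61895404e-04]
```

View pics/scene1.png

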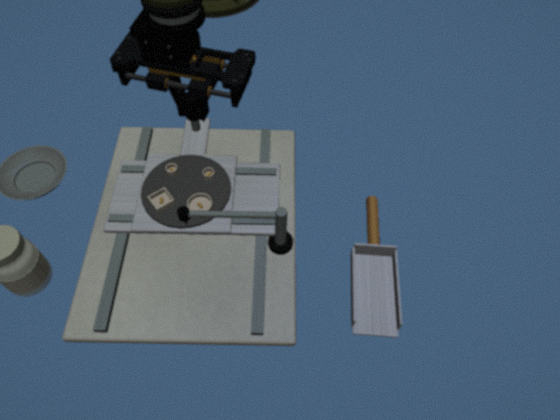

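View pics/side1.png

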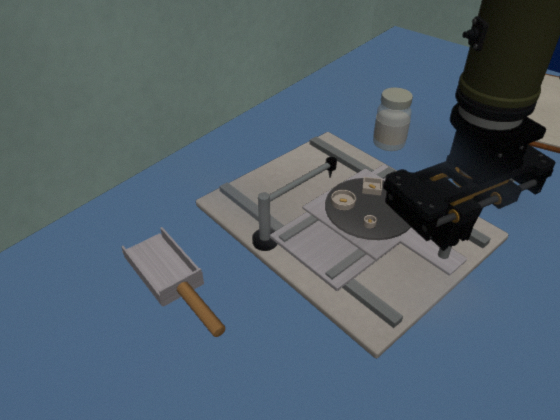

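The grip holds (25.6 mm on a 26 mm knob), and closing nudged the carrier about 2 mm to the left. Next I slide toward the square cup target.

```bash
python3 -m pendant '[[0.04,0.02,0,0,0,0],[0.12,0.08,0,0,0,0],[0.22,0.14,0,0,0,0],[0.32,0.2,0,0,0,0],[0.42,0.27,0,0,0,0],[0.5,0.32,0,0,0,0],[0.54,0.34,0,0,0,0],[0.54,0.34,0,0,0,0]]'
python3 - <<'E'
from h import *
for n,(x,y,w,h) in(('scene',(130,130,130,110)),('side',(260,130,140,120))):
    f,d=grab(n,n+'2')
    c=cv2.resize(f[y:y+h,x:x+w],None,fx=5,fy=5,interpolation=cv2.INTER_CUBIC)
    c=np.clip((c/255.)**0.6*255,0,255).astype(np.uint8);cv2.imwrite(f'pics/{n}2_c.png',c[:,:,::-1])
print(env.get_obs()['tool_pos'])
E
```

```text
time_s: 9.3
tool_pos: [0.5238, -0.0076, 0.0725]
tool_rot: [179.9, -0.1, 68.0]
force: [1.0, 0.9, -2.9]
grip_width: 0.025
[ 0.52350583 -0.00759744  0.0725353 ]
```

View pics/scene2_c.png

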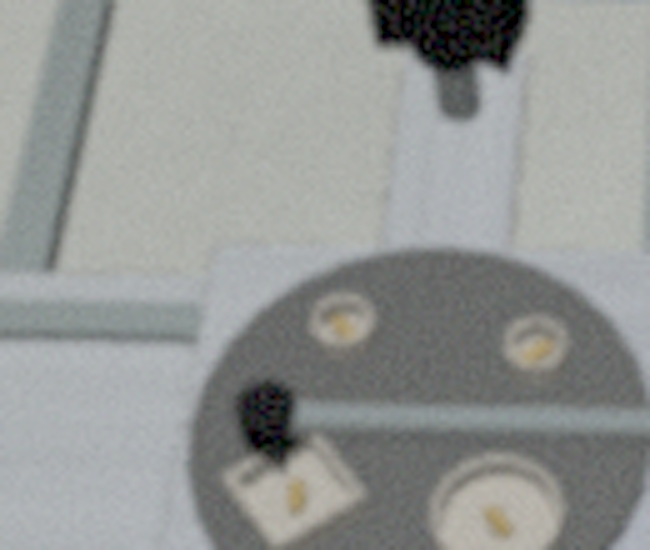

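View pics/side2_c.png

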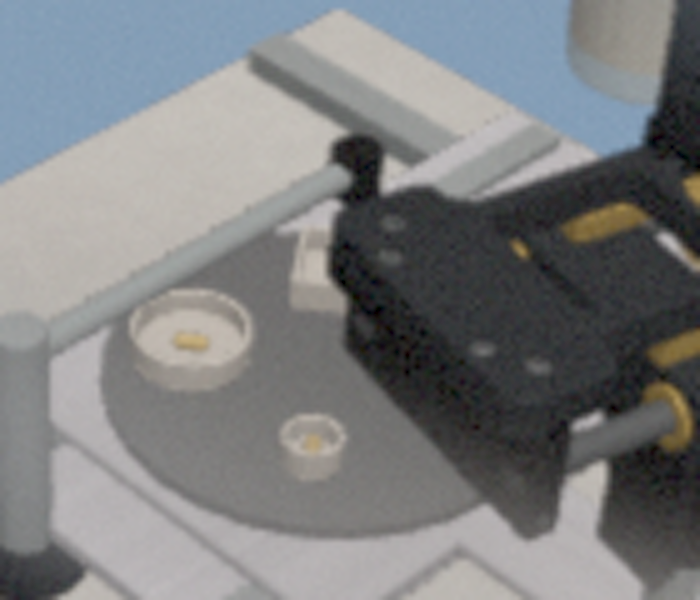

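```bash
cat >> h.py <<'E'
def cups(tag,guess,zc=.052):
    """white cup silhouettes near guesses (world xy); hull-box centre cast on mid-height plane"""
    f,d=load(tag); k=4
    g=cv2.resize(f,None,fx=k,fy=k,interpolation=cv2.INTER_CUBIC); g=cv2.GaussianBlur(g,(0,0),2.5)
    hsv=cv2.cvtColor(g,cv2.COLOR_RGB2HSV); out={}
    for n,(p,r) in guess.items():
        u,v=project(d,[p[0],p[1],zc]); U,V=(u+.5)*k-.5,(v+.5)*k-.5
        # gate: reject things off the dish around the cup
        gate=np.zeros(g.shape[:2],np.uint8)
        poly=np.array([project(d,[p[0]+r*np.cos(t),p[1]+r*np.sin(t),z]) for t in np.linspace(0,6.28,40) for z in(.047,.057)])
        cv2.fillConvexPoly(gate,cv2.convexHull(((poly+.5)*k-.5).astype(np.int32)),255)
        m=((g.max(2)>105).astype(np.uint8))*gate
        cs=cv2.findContours(m,0,1)[0]
        if not cs: out[n]=None; continue
        H=cv2.convexHull(max(cs,key=cv2.contourArea))
        M=cv2.moments(H); c=np.array([M['m10'],M['m01']])/M['m00']; c=(c+.5)/k-.5
        out[n]=(plane(d,*c,zc)[:2]*1e3,M['m00']/k/k,c)
    return out
E
python3 - <<'E'
from h import *
base=dict(large=np.array([.628,-.0464]),square=np.array([.6129,-.1009]),small1=np.array([.5598,-.0864]),small2=np.array([.5747,-.0322]))
rad=dict(large=.023,square=.025,small1=.014,small2=.014)
for t,s in(('scene0',(0,0)),('scene1',(.001,.0025)),('scene2',(.053,.041)),('side0',(0,0)),('side1',(.001,.0025)),('side2',(.053,.041))):
    r=cups(t,{n:(base[n]+s,rad[n]) for n in base})
    for n,v in r.items(): print(t,n,None if v is None else (np.round(v[0],1),round(v[1]),np.round(v[2],1)))
E
```

```text
scene0 large (array([628.2, -47.2]), 241, array([198.4, 203.8]))
scene0 square (array([ 614.7, -102.7]), 196, array([159.2, 199.9]))
scene0 small1 (array([559.5, -87.4]), 21, array([170.1, 168.9]))
scene0 small2 (array([574.1, -33.4]), 22, array([206.6, 173.2]))
scene1 large (array([629.1, -45.4]), 265, array([199.7, 204.1]))
scene1 square (array([ 614.8, -100.3]), 220, array([160.9, 199.8]))
scene1 small1 (array([560.2, -85.4]), 29, array([171.4, 169.1]))
scene1 small2 (array([574.7, -30.8]), 27, array([208.3, 173.3]))
scene2 large (array([683.1,  -6.9]), 364, array([229.2, 233.8]))
scene2 square (array([666.6, -62.4]), 320, array([188.2, 227.7]))
scene2 small1 (array([613.1, -46.6]), 47, array([198.5, 195.1]))
scene2 small2 (array([627.9,   7.2]), 44, array([236.4, 199.9]))
side0 large (array([629.6, -46.1]), 197, array([344.2, 198.8]))
side0 square (array([ 618.8, -110.8]), 378, array([374.4, 180.5]))
side0 small1 (array([561., -86.]), 24, array([399.8, 204.9]))
side0 small2 (array([574.9, -31.7]), 31, array([371.1, 220.5]))
side1 large (array([630. , -43.9]), 224, array([343.1, 199.4]))
side1 square (array([ 621.2, -106.2]), 350, array([371.4, 181.3]))
side1 small1 None
side1 small2 (array([577.7, -32.4]), 78, array([369.6, 219.3]))
side2 large (array([683.8,  -6.7]), 359, array([298. , 196.7]))
side2 square (array([678.6, -59.2]), 184, array([322.3, 181. ]))
side2 small1 None
side2 small2 (array([629.6,   7.7]), 116, array([322.2, 218.1]))
```

Run:
```python
from h import *
ims=[]
for t,(x,y,w,h) in (('scene0',(172,200,30,30)),('scene2',(172,200,30,30)),('side0',(317,150,30,30)),('side1',(317,150,30,30))):
    f,d=load(t); c=cv2.resize(f[y:y+h,x:x+w],None,fx=12,fy=12,interpolation=cv2.INTER_CUBIC)
    c=np.clip((c/255.)**0.6*255,0,255).astype(np.uint8)
    for i in range(0,30,5): cv2.line(c,(i*12+6,0),(i*12+6,4),(255,0,0),1);cv2.line(c,(0,i*12+6),(4,i*12+6),(255,0,0),1)
    ims.append(cv2.resize(c,(300,300)))
cv2.imwrite('pics/tips.png',np.vstack([np.hstack(ims[:2]),np.hstack(ims[2:])])[:,:,::-1])
f1,d1=load('scene0');f2,d2=load('side0')
for a in((187.5,222),(187,222),(186.6,222.6)): print(plane(d1,*a,.064))
for a in((329.7,177.2),(329.7,176.5)): print(plane(d2,*a,.064))
```

```text
[ 0.66487551 -0.06155173  0.064     ]
[ 0.66479379 -0.06222586  0.064     ]
[ 0.66569475 -0.06278179  0.064     ]
[ 0.66697565 -0.06088183  0.064     ]
[ 0.66796546 -0.06226022  0.064     ]
```

View pics/tips.png

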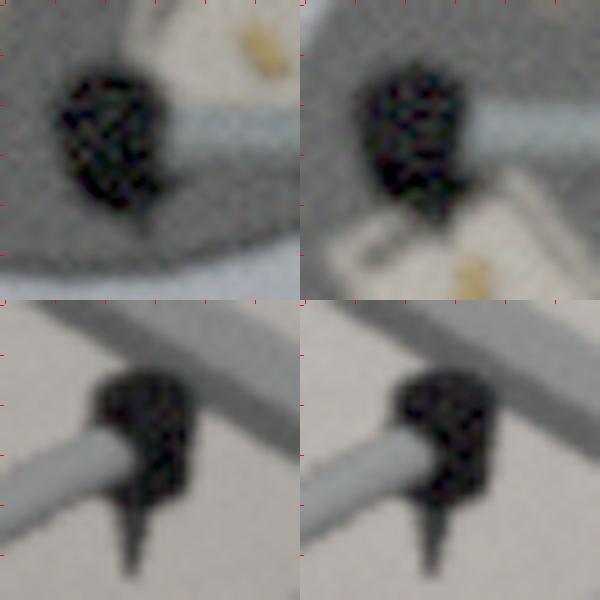

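Run:
```python
from h import *
f,d=load('scene2');x,y,w,h=168,210,40,32
c=cv2.resize(f[y:y+h,x:x+w],None,fx=18,fy=18,interpolation=cv2.INTER_CUBIC)
c=np.clip((c/255.)**0.6*255,0,255).astype(np.uint8)
for i in range(0,40,5): cv2.line(c,(i*18+9,0),(i*18+9,8),(255,0,0),1);cv2.line(c,(0,i*18+9),(8,i*18+9),(255,0,0),1)
cv2.imwrite('pics/sq2.png',c[:,:,::-1])
for a in((185.7,223.2),(186.2,223.2)):print('tip',plane(d,*a,.064))
print('sq',plane(d,188.8,226.2,.057))
f,d=load('side0');print('tip side',plane(d,329.6,177.2,.064))
print(tri([ray(load('scene0')[1],185.9,223.1),ray(d,329.6,177.2)]))
```

```text
tip [ 0.66651254 -0.06400969  0.064     ]
tip [ 0.66659415 -0.06333677  0.064     ]
sq [ 0.6674019  -0.06086569  0.057     ]
tip side [ 0.66708943 -0.06078633  0.064     ]
(array([ 0.66712135, -0.06278954,  0.06356939]), [np.float64(0.0012674543805728008), np.float64(0.001267454380572829)])
```

View pics/sq2.png

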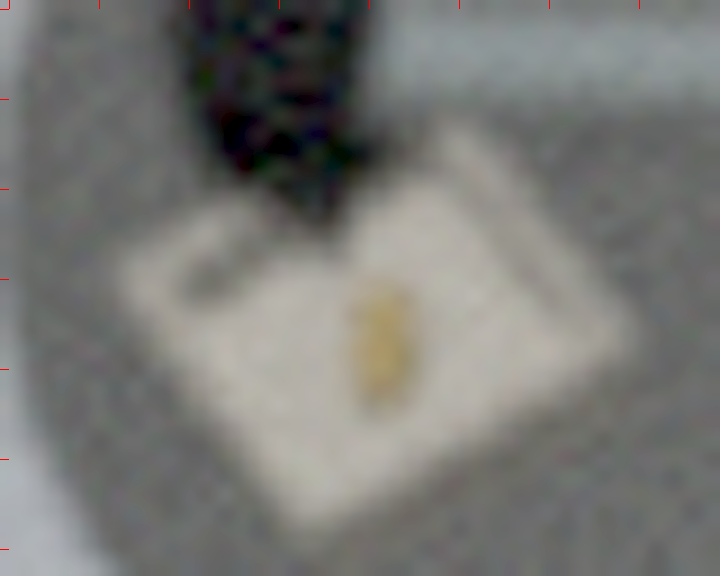

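Run:
```python
from h import *
for t,(x,y,w,h) in (('side1',(325,170,65,45)),('scene1',(142,182,72,42))):
    f,d=load(t);c=cv2.resize(f[y:y+h,x:x+w],None,fx=11,fy=11,interpolation=cv2.INTER_CUBIC)
    c=np.clip((c/255.)**0.6*255,0,255).astype(np.uint8)
    cv2.imwrite(f'pics/{t}_sq.png',c[:,:,::-1])
```

```text
(no output)
```

View pics/side1_sq.png

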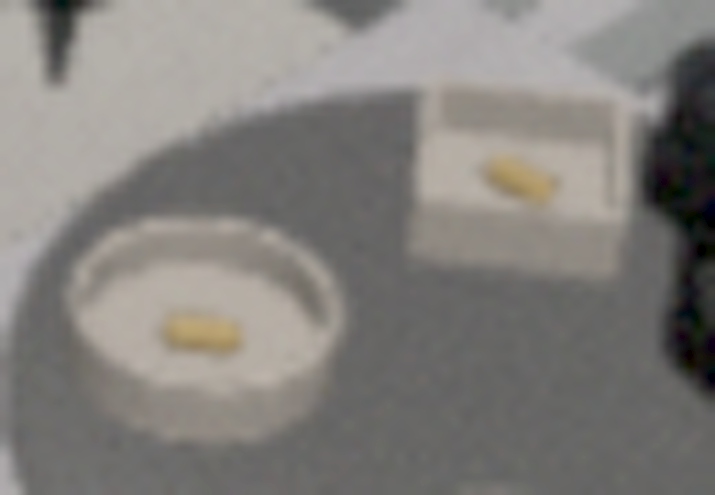

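View pics/scene1_sq.png

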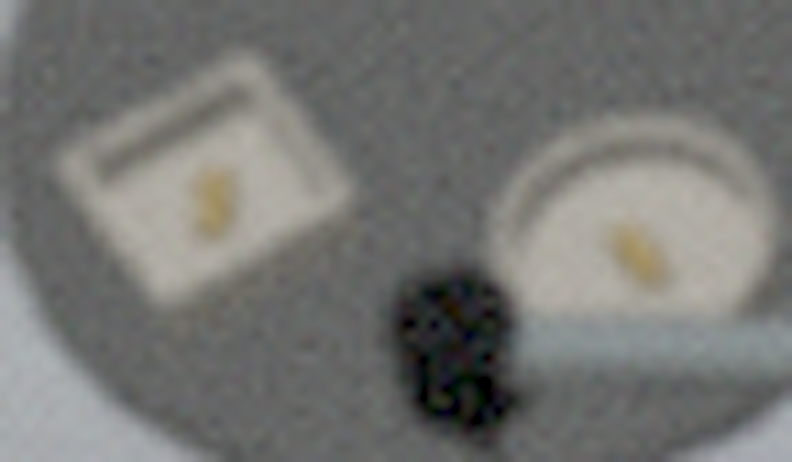

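Run:
```python
from h import *
f,ds=load('scene1');f,dd=load('side1')
S=lambda p:(142+(p[0]+.5)/11-.5,182+(p[1]+.5)/11-.5)
D=lambda p:(325+(p[0]+.5)/11-.5,170+(p[1]+.5)/11-.5)
z=.057
def q(d,F,ps):
    P=np.array([plane(d,*F(p),z)[:2]*1e3 for p in ps]);print(np.round(P,1).tolist(),'sides',np.round(np.linalg.norm(P-np.roll(P,-1,0),axis=1),1),'c',np.round(P.mean(0),1))
q(ds,S,[(55,165),(243,50),(355,185),(167,300)])
q(dd,D,[(422,85),(633,93),(622,218),(410,205)])
for d,F,l in((ds,S,[(490,215),(778,215),(634,112)]),(dd,D,[(68,302),(343,302),(206,215),(206,390)])):
    P=np.array([plane(d,*F(p),z)[:2]*1e3 for p in l]);print('large',np.round(P,1).tolist())
print(np.round(tri([ray(ds,*S((205,175))),ray(dd,*D((522,150)))])[0]*1e3,1))
p,w=ray(ds,*S((205,175)));print('elev',np.degrees(np.arcsin(-w[2])))
print('tip side',plane(dd,*D((57,84)),.064)*1e3,'tip scene',plane(ds,*S((487,442)),.064)*1e3,tri([ray(ds,*S((487,442))),ray(dd,*D((57,84)))]))
```

```text
[[610.3, -119.6], [594.5, -95.7], [618.1, -81.1], [633.3, -104.9]] sides [28.7 27.7 28.2 27.3] c [ 614.1 -100.3]
[[633.4, -100.6], [610.3, -117.7], [597.2, -93.4], [620.4, -77.5]] sides [28.8 27.6 28.1 26.5] c [615.3 -97.3]
large [[625.0, -63.8], [629.4, -27.0], [610.7, -44.9]]
large [[643.7, -31.8], [616.1, -54.9], [640.1, -58.2], [619.9, -28.9]]
[615.1 -99.3  56.6]
elev 52.939582517897115
tip side [666.97028539 -60.94361783  64.        ] tip scene [664.16083405 -63.81200513  64.        ] (array([ 0.66606903, -0.06228807,  0.06474741]), [np.float64(0.0017820445799845938), np.float64(0.0017820445799845838)])
```

Fitting the rim quads (sides about 28 mm) in both views puts the square cup about (0.9, 2.1) mm past the pointer. I'll correct by −2.3 mm along tool x and hold there.

```bash
python3 -m pendant '[[-0.01,0,0,0,0,0],[-0.023,0,0,0,0,0],[-0.023,0,0,0,0,0],[-0.023,0,0,0,0,0],[-0.023,0,0,0,0,0],[-0.023,0,0,0,0,0],[-0.023,0,0,0,0,0],[-0.023,0,0,0,0,0]]'
python3 - <<'E'
from h import *
f,d=grab('scene','scene3');grab('side','side3');x,y,w,h=165,208,70,45
c=cv2.resize(f[y:y+h,x:x+w],None,fx=11,fy=11,interpolation=cv2.INTER_CUBIC)
c=np.clip((c/255.)**0.6*255,0,255).astype(np.uint8)
cv2.imwrite('pics/sq3.png',c[:,:,::-1]);print(env.get_obs()['tool_pos'])
E
```

```text
time_s: 10.4
tool_pos: [0.522, -0.0107, 0.0726]
tool_rot: [-180.0, 0.0, 68.0]
force: [0.8, -0.2, -3.3]
grip_width: 0.0251
[ 0.52198323 -0.01066709  0.07255866]
```

View pics/sq3.png

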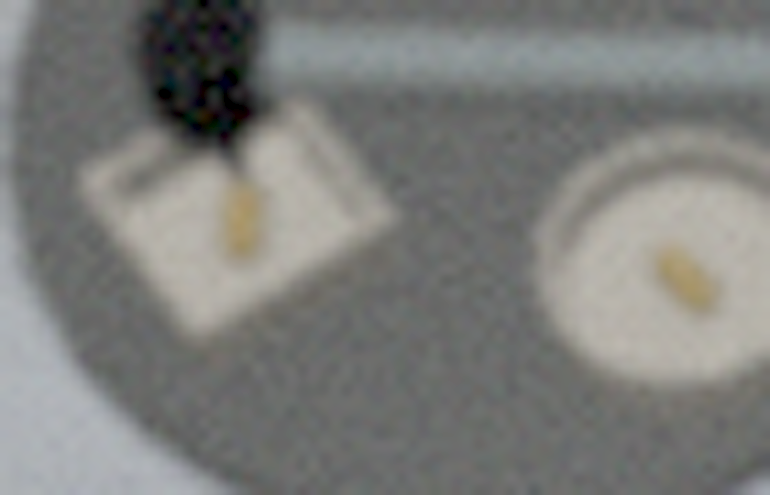

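The square is within about 1 mm now: the rim centre is at (186.3, 225.4) against the expected (186.5, 226.0). I make a small trim and then hold.

```bash
python3 -m pendant '[[0.009,0.005,0,0,0,0],[0.009,0.005,0,0,0,0],[0.009,0.005,0,0,0,0],[0.009,0.005,0,0,0,0],[0.009,0.005,0,0,0,0],[0.009,0.005,0,0,0,0],[0.009,0.005,0,0,0,0],[0.009,0.005,0,0,0,0]]'
python3 -m pendant '[[0,0,0,0,0,0],[0,0,0,0,0,0],[0,0,0,0,0,0],[0,0,0,0,0,0],[0,0,0,0,0,0],[0,0,0,0,0,0],[0,0,0,0,0,0],[0,0,0,0,0,0]]'
python3 - <<'E'
from h import *
f,d=grab('scene','scene4');x,y,w,h=165,208,70,45
c=cv2.resize(f[y:y+h,x:x+w],None,fx=11,fy=11,interpolation=cv2.INTER_CUBIC)
c=np.clip((c/255.)**0.6*255,0,255).astype(np.uint8)
cv2.imwrite('pics/sq4.png',c[:,:,::-1]);print(env.get_obs()['tool_pos'])
E
```

```text
time_s: 11.5
tool_pos: [0.5228, -0.0099, 0.0725]
tool_rot: [-180.0, -0.0, 68.0]
force: [-1.9, -1.1, -1.1]
grip_width: 0.0248
time_s: 12.5
tool_pos: [0.5229, -0.0099, 0.0725]
tool_rot: [180.0, -0.0, 68.0]
force: [-1.4, -0.6, -1.1]
grip_width: 0.0253
[ 0.52284787 -0.00987778  0.07253146]
```

View pics/sq4.png

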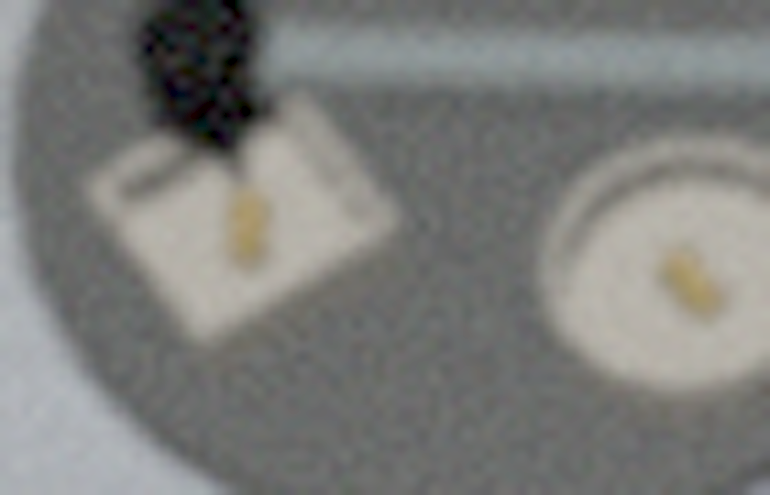

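The square cup rim centre is now at (186.7, 225.9) against the expected (186.5, 226.0), and it has held still for over 1.5 s. Now on to the large cup, a shift of (−15.0, −54.6) mm.

```bash
python3 -m pendant '[[-0.03,0.003,0,0,0,0],[-0.1,0.012,0,0,0,0],[-0.2,0.023,0,0,0,0],[-0.31,0.036,0,0,0,0],[-0.42,0.049,0,0,0,0],[-0.51,0.059,0,0,0,0],[-0.56,0.065,0,0,0,0],[-0.56,0.065,0,0,0,0]]'
python3 -m pendant '[[0,0,0,0,0,0],[0,0,0,0,0,0],[0,0,0,0,0,0],[0,0,0,0,0,0],[0,0,0,0,0,0],[0,0,0,0,0,0],[0,0,0,0,0,0],[0,0,0,0,0,0]]'
python3 - <<'E'
from h import *
for n,(x,y,w,h) in(('scene',(140,200,70,50)),('side',(300,150,70,50))):
    f,d=grab(n,n+'5')
    c=cv2.resize(f[y:y+h,x:x+w],None,fx=11,fy=11,interpolation=cv2.INTER_CUBIC)
    c=np.clip((c/255.)**0.6*255,0,255).astype(np.uint8);cv2.imwrite(f'pics/{n}5_c.png',c[:,:,::-1])
E
```

```text
time_s: 13.55
tool_pos: [0.5076, -0.0656, 0.0726]
tool_rot: [180.0, 0.1, 68.0]
force: [0.1, -1.8, -4.5]
grip_width: 0.0252
time_s: 14.55
tool_pos: [0.5078, -0.0642, 0.0725]
tool_rot: [-180.0, -0.0, 68.0]
force: [-1.9, -2.1, -1.7]
grip_width: 0.0252
```

View pics/scene5_c.png

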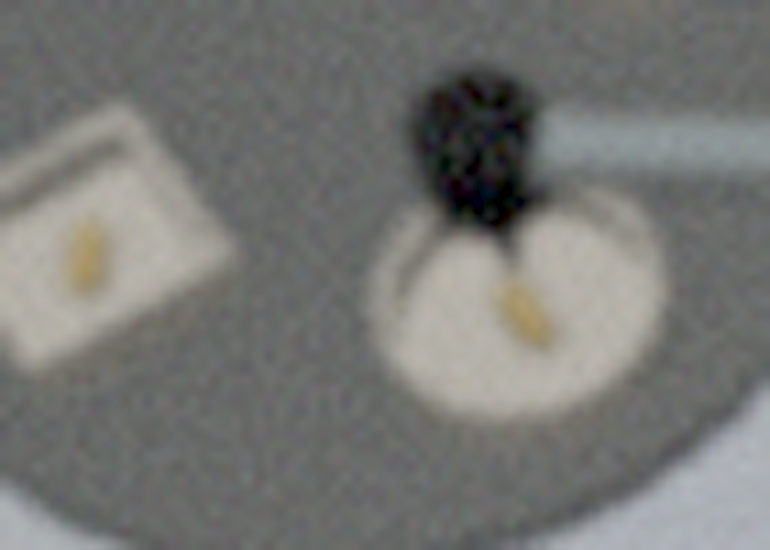

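View pics/side5_c.png

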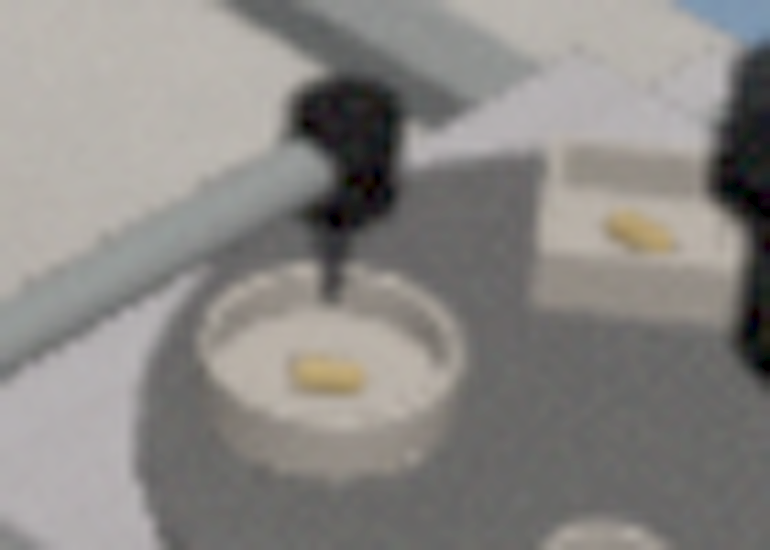

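Run:
```python
from h import *
S=lambda p:(140+(p[0]+.5)/11-.5,200+(p[1]+.5)/11-.5)
D=lambda p:(300+(p[0]+.5)/11-.5,150+(p[1]+.5)/11-.5)
f,ds=load('scene5');f,dd=load('side5')
ts=plane(ds,*S((507,250)),.064);td=plane(dd,*D((333,301)),.064)
print(ts*1e3,td*1e3,tri([ray(ds,*S((507,250))),ray(dd,*D((333,301)))]))
inv=lambda uv,o:((np.array(uv)-o+.5)*11-.5).round(0)
for d,t,o,n in((ds,np.r_[.6665,-.0637,.064],(140,200),'scene5'),(dd,td,(300,150),'side5')):
    c=t.copy();c[2]=.057
    print(inv(project(d,c),o), 'ring expected')
    im=cv2.imread(f'pics/{n}_c.png')
    for z,col in((.057,(0,0,255)),(.047,(255,0,0))):
        P=np.array([inv(project(d,[c[0]+.018*np.cos(a),c[1]+.018*np.sin(a),z]),o) for a in np.linspace(0,6.283,60)],int)
        cv2.polylines(im,[P],True,col,1)
        print(z,P.min(0),P.max(0))
    cv2.imwrite(f'pics/{n}_r.png',im)
```

```text
[665.01042506 -64.07135079  64.        ] [667.25202589 -61.56703148  64.        ] (array([ 0.66655704, -0.06280052,  0.06453673]), [np.float64(0.0015013341758001555), np.float64(0.0015013341758001236)])
[519. 289.] ring expected
0.057 [373 168] [664 415]
0.047 [387 210] [674 455]
[330. 342.] ring expected
0.057 [197 261] [462 425]
0.047 [193 318] [457 483]
```

View pics/scene5_r.png

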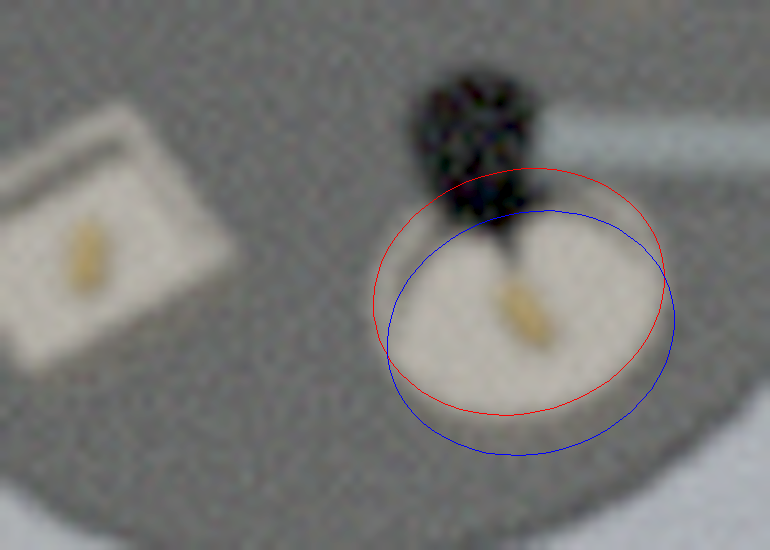

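View pics/side5_r.png

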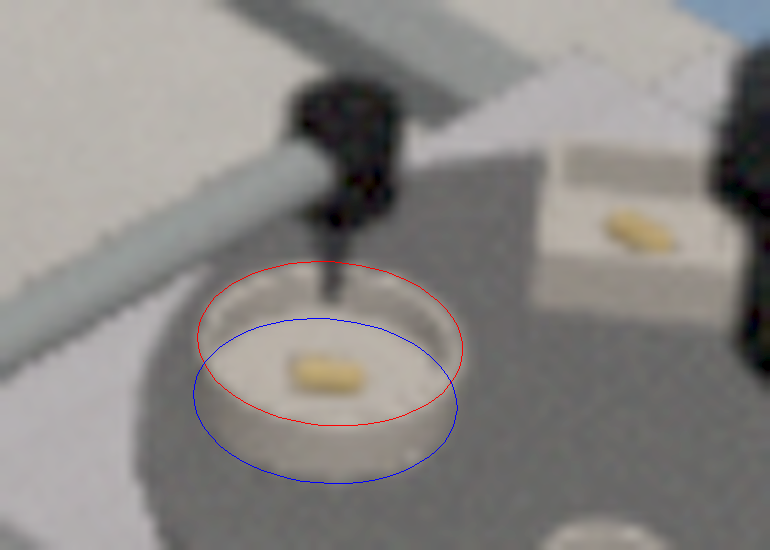

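The predicted rim ring under the pointer matches the large cup to about 0.5 mm in both views. Now I release and lift straight up.

```bash
python3 -m pendant '[[0,0,0,0,0,0],[0,0,0,0,0,0],[0,0,0,0,0,0],[0,0,0,0,0,0],[0,0,0,0,0,0],[0,0,0,0,0,0],[0,0,0,0,0,0],[0,0,0,0,0,0]]' 70
python3 - <<'E'
from h import *
for n,(x,y,w,h) in(('scene',(140,200,70,50)),('side',(300,150,70,50))):
    f,d=grab(n,n+'6')
    c=cv2.resize(f[y:y+h,x:x+w],None,fx=11,fy=11,interpolation=cv2.INTER_CUBIC)
    c=np.clip((c/255.)**0.6*255,0,255).astype(np.uint8)[:,:,::-1].copy()
    o=np.array((x,y));t=(.6665,-.0637) if n=='scene' else (.66725,-.06157)
    P=np.array([(np.array(project(d,[t[0]+.018*np.cos(a),t[1]+.018*np.sin(a),.057]))-o+.5)*11-.5 for a in np.linspace(0,6.283,60)]).astype(int)
    cv2.polylines(c,[P],True,(0,0,255),1);cv2.imwrite(f'pics/{n}6_c.png',c)
E
```

```text
time_s: 15.65
tool_pos: [0.5079, -0.0643, 0.0726]
tool_rot: [180.0, -0.0, 68.0]
force: [-0.2, 0.1, 0.3]
grip_width: 0.0697
```

View pics/scene6_c.png

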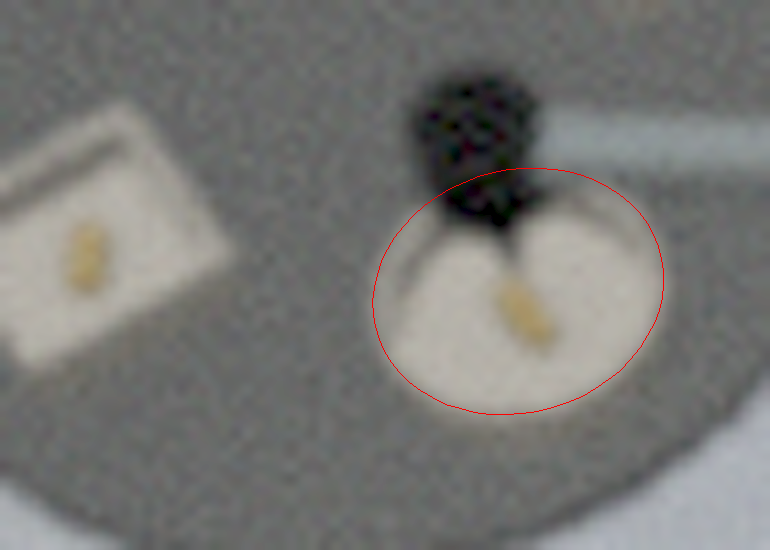

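View pics/side6_c.png

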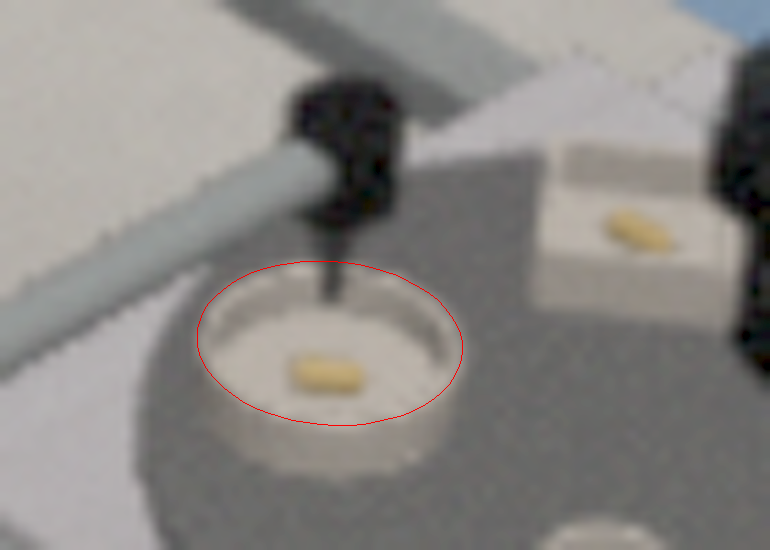

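The cup stayed put on release, with the ring still fitting in both views. Next I lift clear.

```bash
python3 -m pendant '[[0,0,-0.05,0,0,0],[0,0,-0.15,0,0,0],[0,0,-0.3,0,0,0],[0,0,-0.45,0,0,0],[0,0,-0.6,0,0,0],[0,0,-0.75,0,0,0],[0,0,-0.88,0,0,0],[0,0,-0.95,0,0,0]]'
python3 -m pendant '[[0,0,0,0,0,0],[0,0,0,0,0,0],[0,0,0,0,0,0],[0,0,0,0,0,0],[0,0,0,0,0,0],[0,0,0,0,0,0],[0,0,0,0,0,0],[0,0,0,0,0,0]]'
python3 - <<'E'
from h import *
ims=[grab(n,n+'7')[0] for n in('scene','side')]
a=ims[0][60:260,80:330];b=ims[1][110:310,260:510]
cv2.imwrite('pics/fin.png',cv2.resize(np.hstack([a,b]),(800,320),interpolation=cv2.INTER_CUBIC)[:,:,::-1])
for n,(x,y,w,h) in(('scene',(140,200,70,50)),('side',(300,150,70,50))):
    A=load(n+'6')[0][y:y+h,x:x+w];B=load(n+'7')[0][y:y+h,x:x+w]
    print(n,cv2.phaseCorrelate(A.mean(2),B.mean(2)))
E
```

```text
time_s: 16.75
tool_pos: [0.5083, -0.0642, 0.1686]
tool_rot: [179.9, -0.0, 68.0]
force: [0.7, -0.1, -0.5]
grip_width: 0.07
time_s: 17.75
tool_pos: [0.5079, -0.0642, 0.1676]
tool_rot: [180.0, -0.0, 68.0]
force: [0.7, -0.5, 0.3]
grip_width: 0.0699
scene ((-0.007781986917891004, 0.016193787005846616), 0.9833081871466601)
side ((0.06225225023590042, 0.08932446143330353), 0.7593721323568005)
```

View pics/fin.png

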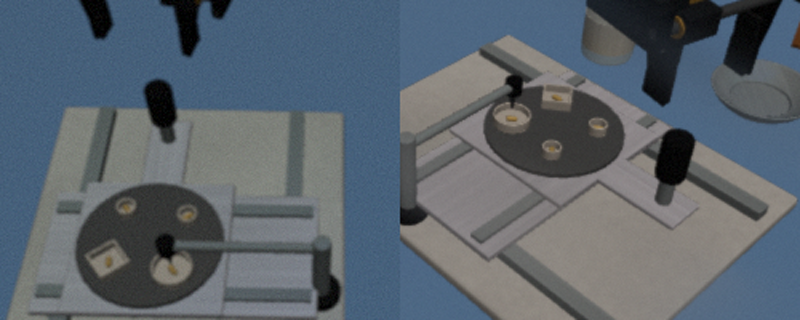

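The gripper is clear of the knob, the pointer stands over the large cup, and nothing moved (under 0.1 px).

```bash
python3 -c "
from cell import env
print(env.sign_off())"
```

```text
the job is handed in; nothing more can be done
None
```

The job is handed in, at about 18 s of the 32 s allowed. I gripped the knob, slid the square cup under the pointer and held it there. Then I slid the large cup under the pointer, let go and lifted clear.

**Square cup:** it first stopped about 2 mm past the pointer and took two small corrections. After the last one, the rim centre was at pixel (186.7, 225.9) in the scene view, against an expected (186.5, 226.0). That is well under 1 mm. It then stood still for about 1.9 s. The gripper hid the square cup in the side view, so that check is from the scene camera only.

**Large cup:** a ring drawn where the rim should be fitted the cup to about 0.5 mm in both the scene and side views, before and after letting go. After lifting, the pictures had shifted by no more than about 0.1 px. The gripper touched nothing at the end.

**Disagreement:** the two fixed cameras differ by about 1 to 3 mm in absolute position, roughly within their stated calibration. I therefore compared each cup with the pointer within each view separately. The wrist forces reported after each move never passed about 5 N.

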